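Refit the spray jet under the loaded rack of a bottle washer

TASK

One of the bottle washer's two side spray jets, left or right, was taken out for rinsing and now stands in the drying tray's holder. Put it back into the side socket that is empty, pressed fully home so that its collar sits down on the socket, and let go. The loaded upper rack stays on: reach in under it without bumping it, and leave everything else on the counter where it is.

Things in the scene. Friction and masses are not known exactly. Their poses are not given: they have to be found in the camera images.
- jet: The loose spray jet: slim grey plastic tube, 107 mm long, about 35 g, round about its z axis (to the nozzle). Origin on the axis at its collar's underside. Below it: spigot 8 mm thick, 25 mm long, its last 6 mm tapering to 4.4 mm. Above it: collar 22 mm wide to 4 mm, ribs to 14 mm, plain 12 mm tube to 66 mm, 9 mm nozzle to 82 mm. Starts upright in the drying tray's holder.
- jet_grip (a point): Point on the jet's axis, 34 mm above the collar's underside, on the plain tube of 12 mm diameter: the place to grip it, from any side.
- drying_tray: White tray, 170 (x) by 210 mm (y), rim 20 mm high, fixed; origin at the centre of its underside. Jet holder: a block 36 x 70 mm, top 40 mm above the counter, centred at x = -50 mm, three loose 11 mm holes 22 mm apart along y; the jet stands in the middle one, collar on the block (25 mm to lift clear). Prongs 90 mm high at x = +55 mm; small bottle parts at x from -25 to +50 mm.
- washer: Round white bottle washer, hood off, fixed, 300 mm wide; origin at the centre of its underside, x away from its front (black panel at -x). Tub rim 78 mm high. Ivory lower basket of 6 mm bars, top 77 mm above the counter, with an open 68 mm hoop round each socket. Four upright sockets 78 mm from the central column (18 mm thick) in front, at the rear, left (+y) and right (-y); the front and rear ones always hold a jet.
- upper_rack: Ivory open rack, 216 mm wide, on the washer's column, fixed, loaded with teats; origin on the column's axis at the rack's underside, 264 mm above the counter. Its rim overhangs the sockets by 30 mm, so a gripper coming straight down hits it: bring the jet in from outside, jet upright, gripper tilted 35 to 45 degrees, leaning outwards from the column. Over 10 N of contact is a bump.
- station_left (a point): Centre of the mouth of the washer's left socket (washer frame x 0, y +78 mm), z up, 68 mm above the counter. When free: a grey boss 28 mm wide with a round hole 10.4 mm wide, 28 mm deep; 8 mm down a stiff sliding shut-off plug closes it, which the spigot must drive down to the end: a push of about 7 N, the jet does not drop in by itself. Fully home, the jet's origin is at this point.
- station_right (a point): The same for the right socket (washer frame x 0, y -78 mm).
- fitted_jet: The jet still fitted in one of the two side sockets, identical to the loose one, fixed; its origin (collar's underside) is at the mouth of the socket it occupies. The other side socket is the empty one.
- bottle_tall: Bystander, loose: a tall baby bottle, 58 mm wide, 198 mm high with its cap; origin under its middle, at the bottom.
- bottle_short: Bystander, loose: a short baby bottle, 60 mm wide, 158 mm high; origin under its middle, at the bottom.
- bottle_mid: Bystander, loose: a baby bottle, 58 mm wide, 178 mm high; origin under its middle, at the bottom.
- teat_cover: Bystander, loose: a clear teat cover, 42 mm wide and high, on the tray; origin under its middle, at the bottom.
- screw_ring: Bystander, loose: a white screw ring, 48 mm wide, 16 mm high, on the tray; origin under its middle, at the bottom.
- scoop: Bystander, loose: a white measuring scoop, 34 mm wide, 22 mm high, its handle along its +x to 57 mm; origin under its middle, at the bottom.
- tongs: Bystander, loose: white bottle tongs lying flat, 160 mm long along x, 12 mm high; origin under its middle, at the bottom.
- bottle_brush: Bystander, loose: a bottle brush lying along its x axis, 260 mm long, 45 mm high; origin under its middle, at the bottom.

How it is judged:
By the outcome, as a careful person would: the job done as asked, in the order asked, and still so for the second after the job is handed in, with the robot touching nothing.
It also fails if it takes over 64 s, if anything falls off the work surface, if the arm or the gripper's body presses on something with over 40 N, if the wrist force passes 120 N, or if a joint passes its speed limit or range.

ROBOT

A 6-joint arm with a two-finger parallel gripper is mounted at the origin on the work surface. World frame = base frame: x ahead of the robot, y to its left, z up, the work surface at z = 0. Lengths are in mm, angles in rad, forces in N, time in s.
With the tool pointing down it reaches from about 300 to 775 mm from the base axis. Payload 14.6 kg.
Tool frame: the origin (TCP) lies at the very end of the fingers, on their centre line; the grasp point (between the pads) lies 19 mm behind it; z points along the fingers, y is the line along which they close (so a half turn about z gives the same grasp; the last joint's range is limited). The gripper opens to 94 mm and grips with 3 to 60 N. Pads are 16 mm wide; open, the fingers measure 119 mm over their backs; the gripper's body (75 mm by 177 mm) begins 78 mm behind the grasp point.
Start: joints at [1.11, 0.3, 1.521, -0, 1.321, -0.067], TCP at [211.032, 507.893, 205.446] pointing down, gripper open.
Joint ranges: [-3.03, 3.03], [-0.79, 2.21], [0.23, 2.52], [-1.04, 4.18], [0, 3.07], [-2.55, 2.55]. Speed limits (rad/s): [2.22, 2.22, 2.57, 3.14, 3.14, 3.14].

INTERFACE

Orientations are given as [roll, pitch, yaw] about the fixed x, y, z axes, in that order (R = Rz(yaw) Ry(pitch) Rx(roll)).
In Python, from cell import manip, camera, get_calibration gives the robot as it stands.
- The arm moves only by the tool arm_command, never from a script. Its argument "targets" is a list of rows, each an object of numbers: "hand": the opening, from -1 (shut) to 1 (fully open), so that 0 is half open; "x", "y", "z": the shift along the tool's x, y, z in m; "yaw": the turn about the tool's z in rad. In form: [{"hand": .., "x": .., "y": .., "z": .., "yaw": ..}, ...]. A call has 1 to 10 rows; each row shifts and turns the commanded pose from where the row before left it, along the tool's axes as they then stand; what a row does not reach is not made up. A row lasts 1/10 s, in which the tool goes at most 50 mm and 8.59 degrees, less where a joint would pass 70% of its speed; a pose out of reach is approached as far as the arm can. A call is refused whole if a number of a shift passes 0.05 or a number of a turn 0.15, either way. A call with a gripper value outside its range is refused whole. The fingers move at their own pace and stop on an object; "newtons" is the grip in N (left out, the last holds). Time passes only in rows, so rows that do not move let the fingers close. It gives the time, the measured TCP pose, the force, the opening and the grip force at its end, in the units of the state.
- manip.read_state(): the state, without advancing time (a new reading comes with each control period).
- camera(name): name is "scene" or "top"; returns the picture (420x560x3 uint8, red, green, blue); there is no depth.
- get_calibration(name): a dict with "K" (3x3 intrinsics, pixels), "cam_to_world" (4x4, takes a point from camera to world coordinates). Camera axes: x right, y up, looking along -z (the intrinsics and any distortion apply to the point x, -y, -z); pixel columns grow to the right and rows downward; lengths in mm; the calibration is good to about 2 mm. A picture is of the moment at which its call begins. get_calibration takes no time and is no camera call.
- manip.sign_off(): hands the job in; it is judged then, once.
The state is a dict: "clock": time; "joints": joint angles; "qd": joint speeds; "effort": joint torques, N m; "eef_pos": TCP position; "eef_rot": TCP orientation; "wrist_force": force on the tool from outside, world axes, zero at the start; "moment": the same for the moment, N m; "finger_gap": finger opening in mm; "finger_force": force on a finger pad.
Only numpy, scipy, OpenCV 4.12 (cv2) and the standard library are available. Lean on these libraries where they do the work, as an engineer would, in place of code of your own. Each camera call takes 0.05 s, during which the arm holds its last target. There are 200 camera calls.

## Working session

There is one attempt and no reset: what is moved stays moved. The work goes in short steps, Python scripts to look and compute and a tool call to move; the robot and the scene stay as the last step left them, time stands still between calls to the robot, and variables do not carry over. Pictures are saved under pics/ and viewed, at most 10 in all, crops included, and the job is handed in when it is done.

Besides the shell and the picture viewer there is one more tool, called after ">>>" by a JSON object that holds its "method" and its "body", one argument or row to a line. arm_command: Moves the arm, as the interface text tells. Its arguments: {"type":"object","properties":{"targets":{"type":"array"},"newtons":{"type":"number"}},"required":["targets"]}

```bash
mkdir -p pics; python3 - <<'E'
from cell import manip,camera,get_calibration
import cv2,numpy as np
for n in("scene","top"):
    im=camera(n); cv2.imwrite(f"pics/{n}0.png",cv2.resize(im[:,:,::-1],(800,600),interpolation=cv2.INTER_CUBIC))
    c=get_calibration(n); print(n,np.round(np.array(c["K"]),1).tolist(),np.round(np.array(c["cam_to_world"]),3).tolist(),c.keys())
s=manip.read_state(); print(s)
E
```

```text
scene [[465.1, 0.0, 280.1], [0.0, 465.1, 208.1], [0.0, 0.0, 1.0]] [[0.691, -0.445, 0.569, 1289.494], [0.722, 0.418, -0.551, -705.11], [0.007, 0.792, 0.61, 946.204], [0.0, 0.0, 0.0, 1.0]] dict_keys(['K', 'cam_to_world'])
top [[525.5, 0.0, 281.6], [0.0, 525.5, 214.6], [0.0, 0.0, 1.0]] [[0.014, 0.972, -0.236, 229.289], [-1.0, 0.015, 0.004, 32.462], [0.007, 0.236, 0.972, 1580.748], [0.0, 0.0, 0.0, 1.0]] dict_keys(['K', 'cam_to_world'])
{'clock': 0.1, 'joints': array([ 1.11039614e+00,  3.00427662e-01,  1.52152156e+00, -1.68097640e-05,
        1.32070301e+00, -6.65889122e-02]), 'qd': array([-0.00045677, -0.00187496, -0.0004599 , -0.00110974,  0.00084191,
       -0.00051353]), 'effort': array([ 1.85952325e-03, -5.32643473e+01, -3.53289449e+01,  7.09746312e-02,
        2.35034153e-02, -2.51344818e-05]), 'eef_pos': array([210.93583681, 507.68468252, 204.93533742]), 'eef_rot': array([-3.14053435e+00, -5.42573530e-05,  2.74778552e+00]), 'wrist_force': array([-0.19557547,  0.25493957,  0.04547383]), 'moment': array([ 0.06266611,  0.02609375, -0.02835222]), 'finger_force': 0.0, 'finger_gap': 94.06943128929659}
```

View pics/scene0.png

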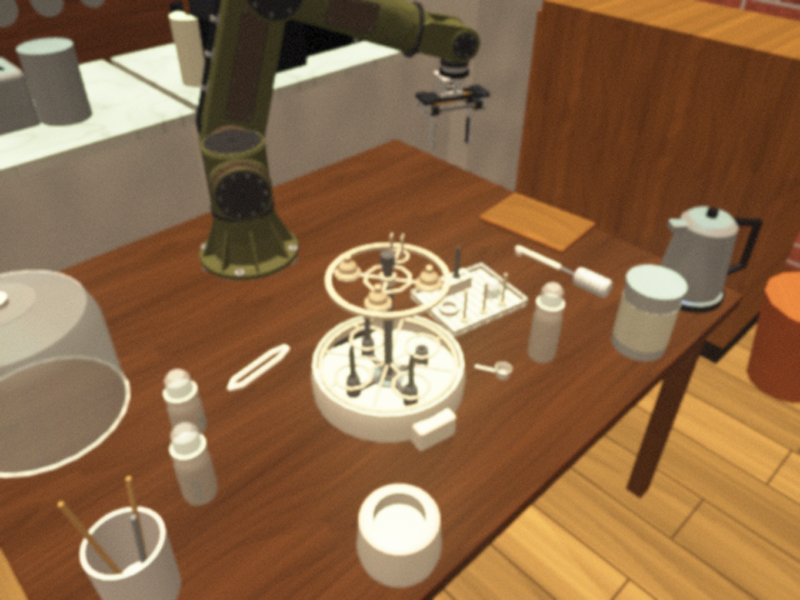

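View pics/top0.png

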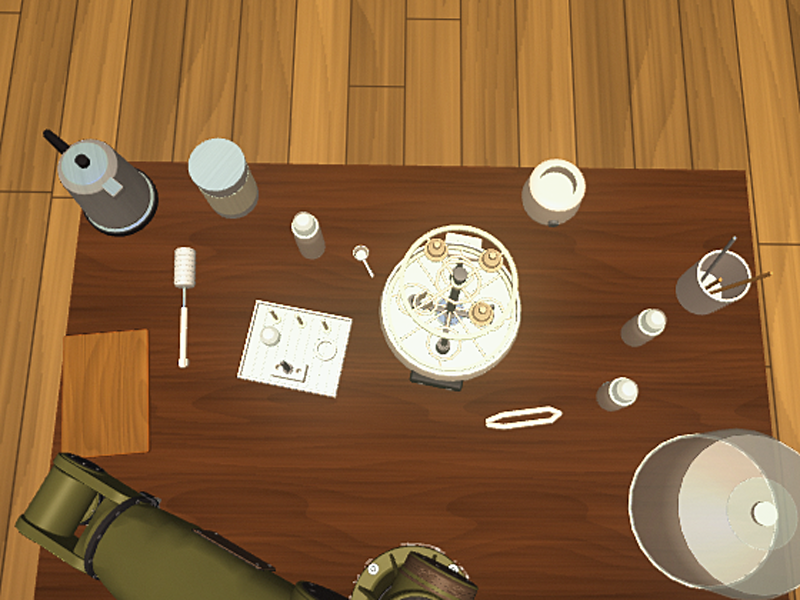

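The pictures show the jet in the tray at about (285,368) top and (458,262) scene. The left socket is empty: top (420,300), scene (421,352). I'll enlarge both areas.

```bash
python3 - <<'E'
from cell import camera
import cv2,numpy as np
t=camera("top")[:,:,::-1]; s=camera("scene")[:,:,::-1]
cv2.imwrite("pics/top1.png",cv2.resize(t[150:285,160:370],(798,513),interpolation=cv2.INTER_CUBIC)) # x3.8
cv2.imwrite("pics/scene1.png",cv2.resize(s[150:310,210:375],(594,576),interpolation=cv2.INTER_CUBIC)) # x3.6
E
```

```text
(no output)
```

View pics/top1.png

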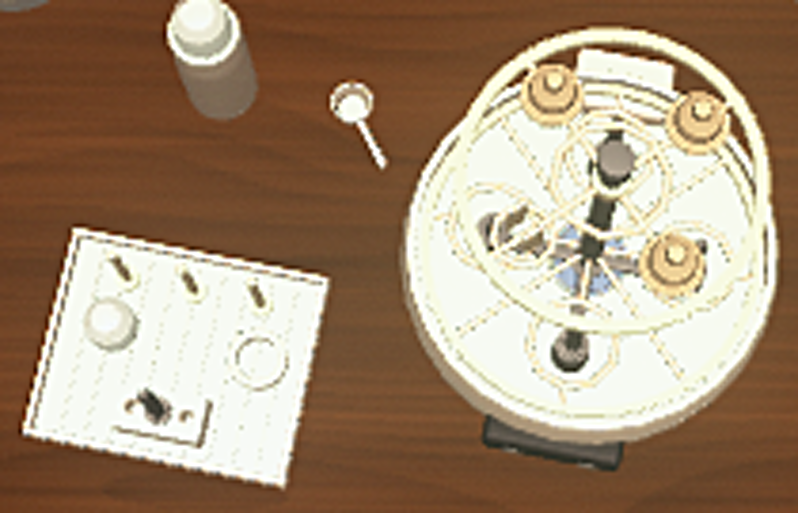

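View pics/scene1.png

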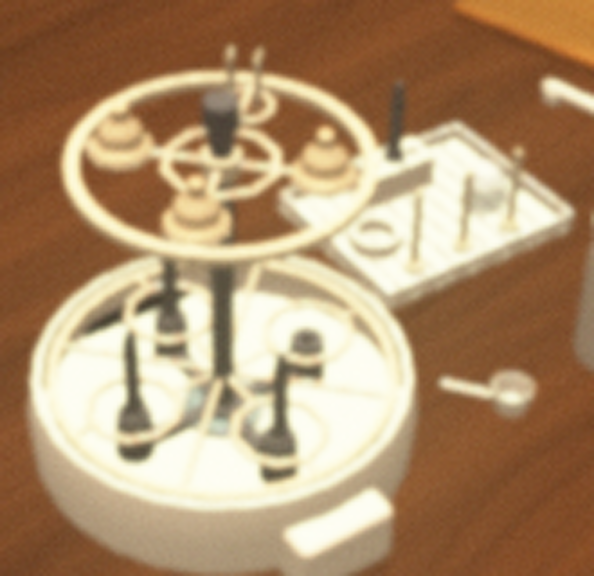

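Left socket confirmed empty: scene crop (307,340), with the jet tip at scene crop (399,82). Next I fit the poses.

```bash
cat > h.py <<'E'
from cell import manip,camera,get_calibration
import cv2,numpy as np
from scipy.optimize import least_squares
from scipy.spatial.transform import Rotation as Ro
C={n:get_calibration(n) for n in("top","scene")}
OFF={"top":(160,150,3.8),"scene":(210,150,3.6)}
def proj(n,P):
    c=C[n];M=np.linalg.inv(np.array(c["cam_to_world"]));P=np.atleast_2d(P)
    q=P@M[:3,:3].T+M[:3,3];q=q*[1,-1,-1];u=q@np.array(c["K"]).T;return u[:,:2]/u[:,2:]
def crop(n,uv,off=None):
    a,b,s=off or OFF[n];return np.array([a,b])+np.array(uv)/s
def w(p,l):
    x,y,a=p;l=np.array(l,float);return np.array([x+np.cos(a)*l[0]-np.sin(a)*l[1],y+np.sin(a)*l[0]+np.cos(a)*l[1],l[2]])
def fit(obs,p0):
    f=lambda p:np.concatenate([(proj(n,w(p,l))[0]-crop(n,uv)) for n,l,uv in obs])
    r=least_squares(f,p0,loss='soft_l1');return r.x,f(r.x).reshape(-1,2)
E
python3 - <<'E'
from h import *
np.set_printoptions(suppress=True,precision=1)
W=[("scene",(0,78,68),(307,338)),("scene",(0,-78,150),(130,335)),("scene",(78,0,150),(281,358)),("scene",(0,0,264),(221,165)),
("top",(0,0,268),(613,181)),("top",(-78,0,150),(570,340))]
p,r=fit(W,[500,0,0]);print(p,"yaw",p[2]);print(r)
T=[("top",(85,105,20),(75,228)),("top",(85,-105,20),(328,278)),("top",(-85,-105,20),(285,488)),("top",(-85,105,20),(23,435)),
("scene",(-50,0,122),(399,82)),("scene",(-50,0,44),(393,155)),("top",(-50,0,122),(147,392))]
q,r=fit(T,[400,250,0]);print(q,q[2]);print(r)
J=T[4:];j,r=fit([(n,(0,0,l[2]),uv) for n,l,uv in J],[350,250,0]);print(j,r, w(q,(-50,0,0)))
print("L",w(p,(0,78,68)))
E
```

```text
[601.8 -70.9  -0.2] yaw -0.1944171272040508
[[-0.2 -0.3]
 [-0.6 -1.6]
 [-0.4 -1.5]
 [-0.2  0.2]
 [-1.5 -2.5]
 [ 1.2 -6.4]]
[516.9 250.9  -0.2] -0.18119542239827255
[[-0.2 -0.4]
 [ 0.4 -0.5]
 [-0.2 -1. ]
 [-0.1 -0.7]
 [-2.6 -0.4]
 [-2.3 -1. ]
 [-0.8  0.4]]
[473.9 260.9   0. ] [[-1.   0.3]
 [-0.7 -0.3]
 [-1.  -1.8]] [467.7 259.9   0. ]
L [616.9   5.6  68. ]
```

The task needs a tilted gripper, but the documented row only has yaw about the tool's z. I'll check once, with a tiny turn, whether rows take a tilt key. If that's refused, I'll find another way.

>>> {"method": "arm_command", "body": {
  "targets": [
    {"hand": 1, "x": 0, "y": 0, "z": 0, "yaw": 0, "pitch": 0.02}
  ]
}}

```text
schema error: expected keys hand, x, y, z, yaw
```

Refused, so rows take only those keys. The interface says an out-of-reach pose is approached "as far as the arm can". I'll see what the arm does at its inner reach limit, over an empty part of the table.

>>> {"method": "arm_command", "body": {
  "targets": [
    {"hand": 0, "x": 0, "y": -0.05, "z": 0, "yaw": 0},
    {"hand": 0, "x": 0, "y": -0.05, "z": 0, "yaw": 0},
    {"hand": 0, "x": 0, "y": -0.05, "z": 0, "yaw": 0},
    {"hand": 0, "x": 0, "y": -0.05, "z": 0, "yaw": 0},
    {"hand": 0, "x": 0, "y": -0.05, "z": 0, "yaw": 0},
    {"hand": 0, "x": 0, "y": -0.03, "z": 0, "yaw": 0},
    {"hand": 0, "x": 0, "y": -0.02, "z": 0, "yaw": 0}
  ]
}}

```text
clock: 0.9
eef_pos: [95.2, 229.3, 205.3]
eef_rot: [3.141, 0.0, 2.748]
wrist_force: [1.3, 1.2, 0.3]
finger_gap: 47.4
finger_force: 0.0
```

```bash
python3 -c "
from cell import manip
s=manip.read_state();print([(k,s[k].round(3).tolist()) for k in('joints','eef_pos','eef_rot')])"
```

```text
[('joints', [1.029, -0.454, 2.219, -0.0, 1.376, -0.147]), ('eef_pos', [95.153, 229.296, 205.328]), ('eef_rot', [3.141, 0.0, 2.748])]
```

>>> {"method": "arm_command", "body": {
  "targets": [
    {"hand": 0, "x": 0, "y": -0.03, "z": 0, "yaw": 0},
    {"hand": 0, "x": 0, "y": -0.03, "z": 0, "yaw": 0},
    {"hand": 0, "x": 0, "y": -0.02, "z": 0, "yaw": 0}
  ]
}}

```text
clock: 1.2
eef_pos: [64.6, 155.8, 205.2]
eef_rot: [3.141, 0.0, 2.748]
wrist_force: [0.2, -1.0, 0.9]
finger_gap: 47.1
finger_force: 0.0
```

```bash
python3 -c "
from cell import manip
s=manip.read_state();print([(k,s[k].round(3).tolist()) for k in('joints','eef_pos','eef_rot')])"
```

```text
[('joints', [0.959, -0.722, 2.344, -0.0, 1.519, -0.218]), ('eef_pos', [64.561, 155.764, 205.2]), ('eef_rot', [3.141, 0.0, 2.748])]
```

The arm tracks with no tilt yet. Joints 2, 3 and 5 form a planar chain, so pushing past the stretched-out limit may tilt the tool radially. The tilt I need points along azimuth ≈ -101°, which is the robot's right side. First I yaw so the closing axis is square to that, rise, and swing around.

>>> {"method": "arm_command", "body": {
  "targets": [
    {"hand": 0, "x": 0, "y": 0, "z": -0.035, "yaw": 0.1372},
    {"hand": 0, "x": 0, "y": 0, "z": -0.035, "yaw": 0.1372},
    {"hand": 0, "x": 0, "y": 0, "z": -0.035, "yaw": 0.1372},
    {"hand": 0, "x": 0, "y": 0, "z": -0.035, "yaw": 0.1372},
    {"hand": 0, "x": 0, "y": 0, "z": -0.035, "yaw": 0.1372},
    {"hand": 0, "x": 0, "y": 0, "z": -0.035, "yaw": 0.1372},
    {"hand": 0, "x": 0, "y": 0, "z": -0.035, "yaw": 0.1372},
    {"hand": 0, "x": 0, "y": 0, "z": -0.035, "yaw": 0.1372},
    {"hand": 0, "x": 0, "y": 0, "z": 0, "yaw": 0.1372},
    {"hand": 0, "x": 0, "y": 0, "z": 0, "yaw": 0.1372}
  ]
}}

```text
clock: 2.2
eef_pos: [65.3, 157.1, 486.0]
eef_rot: [3.141, -0.001, 1.37]
wrist_force: [-0.3, -0.4, -0.6]
finger_gap: 47.1
finger_force: 0.0
```

```bash
cat > st.py <<'E'
from cell import manip
s=manip.read_state();print(s['clock'],[(k,s[k].round(3).tolist()) for k in('joints','eef_pos','eef_rot','wrist_force')],s['finger_gap'])
from scipy.spatial.transform import Rotation as Ro
print(Ro.from_euler('xyz',s['eef_rot']).as_matrix().round(3).tolist())
E
python3 st.py
```

```text
2.2 [('joints', [0.96, -0.609, 1.658, 0.0, 2.091, 1.161]), ('eef_pos', [65.295, 157.087, 485.951]), ('eef_rot', [3.141, -0.001, 1.37]), ('wrist_force', [-0.322, -0.354, -0.599])] 47.07772204255899
[[0.199, 0.98, 0.001], [0.98, -0.199, 0.001], [0.001, 0.0, -1.0]]
```

>>> {"method": "arm_command", "body": {
  "targets": [
    {"hand": 0, "x": 0, "y": 0.05, "z": 0, "yaw": 0},
    {"hand": 0, "x": 0, "y": 0.05, "z": 0, "yaw": 0},
    {"hand": 0, "x": -0.02, "y": 0.045, "z": 0, "yaw": 0},
    {"hand": 0, "x": -0.04, "y": 0.03, "z": 0, "yaw": 0},
    {"hand": 0, "x": -0.05, "y": 0, "z": 0, "yaw": 0},
    {"hand": 0, "x": -0.05, "y": 0, "z": 0, "yaw": 0},
    {"hand": 0, "x": -0.05, "y": 0, "z": 0, "yaw": 0},
    {"hand": 0, "x": -0.05, "y": 0, "z": 0, "yaw": 0},
    {"hand": 0, "x": -0.05, "y": 0, "z": 0, "yaw": 0},
    {"hand": 0, "x": -0.05, "y": 0, "z": 0, "yaw": 0}
  ]
}}

```text
clock: 3.2
eef_pos: [155.0, -61.8, 486.1]
eef_rot: [3.141, 0.0, 1.376]
wrist_force: [1.0, -0.3, -0.1]
finger_gap: 47.0
finger_force: 0.0
```

>>> {"method": "arm_command", "body": {
  "targets": [
    {"hand": 0, "x": -0.05, "y": 0, "z": 0, "yaw": 0},
    {"hand": 0, "x": -0.05, "y": 0, "z": 0, "yaw": 0},
    {"hand": 0, "x": -0.04, "y": -0.03, "z": 0, "yaw": 0},
    {"hand": 0, "x": -0.03, "y": -0.04, "z": 0, "yaw": 0},
    {"hand": 0, "x": -0.03, "y": -0.04, "z": 0, "yaw": 0},
    {"hand": 0, "x": 0, "y": -0.05, "z": 0, "yaw": 0},
    {"hand": 0, "x": 0, "y": 0, "z": 0, "yaw": 0}
  ]
}}

```text
clock: 3.9
eef_pos: [41.8, -172.3, 486.4]
eef_rot: [-3.141, 0.001, 1.367]
wrist_force: [0.0, -0.4, 0.7]
finger_gap: 47.3
finger_force: 0.0
```

```bash
python3 st.py
```

```text
3.9 [('joints', [-1.54, -0.592, 1.65, -0.0, 2.083, -1.336]), ('eef_pos', [41.844, -172.255, 486.445]), ('eef_rot', [-3.141, 0.001, 1.367]), ('wrist_force', [0.025, -0.392, 0.66])] 47.32390860648826
[[0.202, 0.979, -0.0], [0.979, -0.202, -0.001], [-0.001, -0.0, -1.0]]
```

>>> {"method": "arm_command", "body": {
  "targets": [
    {"hand": 0, "x": -0.04, "y": -0.015, "z": 0, "yaw": 0},
    {"hand": 0, "x": -0.045, "y": -0.015, "z": 0, "yaw": 0},
    {"hand": 0, "x": -0.045, "y": -0.015, "z": 0, "yaw": 0},
    {"hand": 0, "x": -0.045, "y": -0.015, "z": 0, "yaw": 0},
    {"hand": 0, "x": -0.05, "y": -0.01, "z": 0, "yaw": 0},
    {"hand": 0, "x": -0.05, "y": 0, "z": 0, "yaw": 0},
    {"hand": 0, "x": -0.05, "y": 0, "z": 0, "yaw": 0},
    {"hand": 0, "x": -0.05, "y": 0, "z": 0, "yaw": 0},
    {"hand": 0, "x": -0.05, "y": 0, "z": 0, "yaw": 0},
    {"hand": 0, "x": -0.05, "y": 0, "z": 0, "yaw": 0}
  ]
}}

```text
clock: 4.9
eef_pos: [-112.0, -615.7, 485.7]
eef_rot: [3.141, -0.002, 1.377]
wrist_force: [-1.1, -0.3, 0.2]
finger_gap: 46.9
finger_force: 0.0
```

```bash
python3 st.py
```

```text
4.9 [('joints', [-1.809, 0.51, 0.593, 0.0, 2.04, -1.616]), ('eef_pos', [-112.044, -615.723, 485.674]), ('eef_rot', [3.141, -0.002, 1.377]), ('wrist_force', [-1.138, -0.319, 0.222])] 46.85299583789209
[[0.192, 0.981, 0.0], [0.981, -0.192, 0.002], [0.002, 0.0, -1.0]]
```

>>> {"method": "arm_command", "body": {
  "targets": [
    {"hand": 0, "x": -0.04, "y": 0, "z": 0, "yaw": 0},
    {"hand": 0, "x": -0.04, "y": 0, "z": 0, "yaw": 0},
    {"hand": 0, "x": -0.04, "y": 0, "z": 0, "yaw": 0},
    {"hand": 0, "x": -0.04, "y": 0, "z": 0, "yaw": 0}
  ]
}}

```text
clock: 5.3
eef_pos: [-130.1, -705.6, 444.0]
eef_rot: [3.141, 0.036, 1.377]
wrist_force: [1.2, 0.5, 1.1]
finger_gap: 46.8
finger_force: 0.0
```

```bash
python3 st.py
```

```text
5.3 [('joints', [-1.805, 0.793, 0.237, 0.003, 2.076, -1.61]), ('eef_pos', [-130.094, -705.554, 443.997]), ('eef_rot', [3.141, 0.036, 1.377]), ('wrist_force', [1.229, 0.536, 1.105])] 46.75376525509484
[[0.192, 0.981, -0.006], [0.981, -0.192, -0.035], [-0.036, 0.001, -0.999]]
```

It does tilt outward at the stretch limit, in the direction I want. Next I push outward and up, with height in hand.

>>> {"method": "arm_command", "body": {
  "targets": [
    {"hand": 0, "x": -0.045, "y": 0, "z": -0.035, "yaw": 0},
    {"hand": 0, "x": -0.045, "y": 0, "z": -0.035, "yaw": 0},
    {"hand": 0, "x": -0.045, "y": 0, "z": -0.035, "yaw": 0},
    {"hand": 0, "x": -0.045, "y": 0, "z": -0.035, "yaw": 0},
    {"hand": 0, "x": -0.045, "y": 0, "z": -0.035, "yaw": 0}
  ]
}}

```text
clock: 5.8
eef_pos: [-135.4, -711.7, 490.2]
eef_rot: [3.14, 0.178, 1.376]
wrist_force: [0.1, 0.3, 0.4]
finger_gap: 47.0
finger_force: 0.0
```

```bash
python3 st.py
```

```text
5.8 [('joints', [-1.813, 0.733, 0.235, 0.011, 1.996, -1.613]), ('eef_pos', [-135.438, -711.714, 490.154]), ('eef_rot', [3.14, 0.178, 1.376]), ('wrist_force', [0.099, 0.295, 0.375])] 47.03968683007046
[[0.191, 0.981, -0.033], [0.966, -0.194, -0.174], [-0.177, 0.001, -0.984]]
```

>>> {"method": "arm_command", "body": {
  "targets": [
    {"hand": 0, "x": -0.05, "y": 0, "z": -0.025, "yaw": 0},
    {"hand": 0, "x": -0.05, "y": 0, "z": -0.025, "yaw": 0},
    {"hand": 0, "x": -0.05, "y": 0, "z": -0.025, "yaw": 0},
    {"hand": 0, "x": -0.05, "y": 0, "z": -0.02, "yaw": 0},
    {"hand": 0, "x": -0.05, "y": 0, "z": -0.02, "yaw": 0},
    {"hand": 0, "x": -0.05, "y": 0, "z": -0.02, "yaw": 0},
    {"hand": 0, "x": -0.05, "y": 0, "z": -0.015, "yaw": 0},
    {"hand": 0, "x": -0.05, "y": 0, "z": -0.015, "yaw": 0},
    {"hand": 0, "x": -0.05, "y": 0, "z": -0.015, "yaw": 0}
  ]
}}

```text
clock: 6.7
eef_pos: [-148.3, -766.3, 521.4]
eef_rot: [3.139, 0.43, 1.375]
wrist_force: [0.3, -0.4, 1.2]
finger_gap: 47.0
finger_force: 0.0
```

```bash
python3 st.py
```

```text
6.7 [('joints', [-1.817, 0.716, 0.236, 0.024, 1.76, -1.612]), ('eef_pos', [-148.299, -766.328, 521.362]), ('eef_rot', [3.139, 0.43, 1.375]), ('wrist_force', [0.262, -0.432, 1.194])] 46.95677279892598
[[0.177, 0.981, -0.078], [0.892, -0.193, -0.409], [-0.417, 0.003, -0.909]]
```

>>> {"method": "arm_command", "body": {
  "targets": [
    {"hand": 0, "x": -0.05, "y": 0, "z": -0.01, "yaw": 0},
    {"hand": 0, "x": -0.05, "y": 0, "z": -0.01, "yaw": 0},
    {"hand": 0, "x": -0.05, "y": 0, "z": -0.01, "yaw": 0},
    {"hand": 0, "x": -0.05, "y": 0, "z": -0.005, "yaw": 0},
    {"hand": 0, "x": -0.05, "y": 0, "z": -0.005, "yaw": 0},
    {"hand": 0, "x": -0.05, "y": 0, "z": -0.005, "yaw": 0},
    {"hand": 0, "x": -0.05, "y": 0, "z": -0.005, "yaw": 0},
    {"hand": 0, "x": -0.05, "y": 0, "z": -0.005, "yaw": 0},
    {"hand": 0, "x": -0.05, "y": 0, "z": -0.005, "yaw": 0},
    {"hand": 0, "x": -0.05, "y": 0, "z": -0.005, "yaw": 0}
  ]
}}

```text
clock: 7.7
eef_pos: [-161.3, -825.2, 573.0]
eef_rot: [3.137, 0.726, 1.374]
wrist_force: [-0.4, -0.3, 0.6]
finger_gap: 46.8
finger_force: 0.0
```

```bash
python3 st.py
```

```text
7.7 [('joints', [-1.82, 0.704, 0.236, 0.039, 1.477, -1.614]), ('eef_pos', [-161.306, -825.176, 572.983]), ('eef_rot', [3.137, 0.726, 1.374]), ('wrist_force', [-0.357, -0.282, 0.59])] 46.80208820204123
[[0.146, 0.981, -0.125], [0.734, -0.193, -0.652], [-0.664, 0.003, -0.748]]
```

Tilt is 41.6° in the right direction, with the closing axis horizontal. Now a helper to turn world moves into tool rows, plus a locate for the tall bottle to check clearance.

```bash
cat > rows.py <<'E'
import sys,json,numpy as np
from h import *
def rows(wps,step=45,hand=0,pos=None):
    s=manip.read_state();R=Ro.from_euler('xyz',s['eef_rot']).as_matrix();p=np.array(s['eef_pos'] if pos is None else pos)
    out=[]
    for q in wps:
        d=np.array(q)-p;n=max(1,int(np.ceil(np.linalg.norm(d)/step)));t=np.round(R.T@d/n/1000,4);out.append((n,t.tolist()));p=np.array(q,float)
    print(out)
E
python3 - <<'E'
from rows import *
rows([(250,-420,540),(430,100,480),(481,313,250)])
b=least_squares(lambda p:proj("top",[p[0],p[1],0])[0]-crop("top",(228,108)),[600,200]).x;print(b)
b=least_squares(lambda p:proj("top",[p[0],p[1],198])[0]-crop("top",(200,22)),[600,200]).x;print(b)
E
```

```text
[(13, [0.0292, 0.025, -0.0224]), (13, [0.0344, 0.0059, -0.0244]), (8, [0.0395, 0.001, 0.0034])]
[727.39654476 221.80599876]
[730.50914616 221.28409788]
```

>>> {"method": "arm_command", "body": {
  "targets": [
    {"hand": 0, "x": 0.029, "y": 0.025, "z": -0.022, "yaw": 0},
    {"hand": 0, "x": 0.029, "y": 0.025, "z": -0.022, "yaw": 0},
    {"hand": 0, "x": 0.029, "y": 0.025, "z": -0.022, "yaw": 0},
    {"hand": 0, "x": 0.029, "y": 0.025, "z": -0.022, "yaw": 0},
    {"hand": 0, "x": 0.029, "y": 0.025, "z": -0.022, "yaw": 0},
    {"hand": 0, "x": 0.029, "y": 0.025, "z": -0.022, "yaw": 0},
    {"hand": 0, "x": 0.029, "y": 0.025, "z": -0.022, "yaw": 0},
    {"hand": 0, "x": 0.029, "y": 0.025, "z": -0.022, "yaw": 0},
    {"hand": 0, "x": 0.029, "y": 0.025, "z": -0.022, "yaw": 0},
    {"hand": 0, "x": 0.029, "y": 0.025, "z": -0.022, "yaw": 0}
  ]
}}

```text
clock: 8.7
eef_pos: [138.6, -533.7, 550.4]
eef_rot: [3.135, 0.725, 1.371]
wrist_force: [-1.2, 0.2, 0.7]
finger_gap: 46.9
finger_force: 0.0
```

>>> {"method": "arm_command", "body": {
  "targets": [
    {"hand": 0, "x": 0.029, "y": 0.025, "z": -0.022, "yaw": 0},
    {"hand": 0, "x": 0.029, "y": 0.025, "z": -0.022, "yaw": 0},
    {"hand": 0, "x": 0.029, "y": 0.025, "z": -0.022, "yaw": 0}
  ]
}}

```text
clock: 9.0
eef_pos: [233.3, -441.4, 542.6]
eef_rot: [3.134, 0.725, 1.371]
wrist_force: [0.9, -0.5, 0.6]
finger_gap: 47.5
finger_force: 0.0
```

```bash
python3 st.py; python3 -c "
from rows import *
rows([(430,100,480),(481,313,250)])"
```

```text
9.0 [('joints', [-0.88, -0.148, 1.394, -0.544, 1.409, -0.73]), ('eef_pos', [233.292, -441.39, 542.594]), ('eef_rot', [3.134, 0.725, 1.371]), ('wrist_force', [0.867, -0.463, 0.631])] 47.48655803053991
[[0.149, 0.981, -0.124], [0.734, -0.193, -0.652], [-0.663, 0.006, -0.748]]
[(13, [0.036, 0.0068, -0.0254]), (8, [0.0395, 0.0009, 0.0034])]
```

```bash
python3 -c "
from rows import *
rows([(330,-150,430),(400,150,330),(481,313,250)])"
```

```text
[(8, [0.0378, 0.0047, -0.0147]), (8, [0.0371, 0.0013, -0.0162]), (5, [0.0369, 0.0095, -0.0113])]
```

>>> {"method": "arm_command", "body": {
  "targets": [
    {"hand": 0, "x": 0.038, "y": 0.005, "z": -0.015, "yaw": 0},
    {"hand": 0, "x": 0.038, "y": 0.005, "z": -0.015, "yaw": 0},
    {"hand": 0, "x": 0.038, "y": 0.005, "z": -0.015, "yaw": 0},
    {"hand": 0, "x": 0.038, "y": 0.005, "z": -0.015, "yaw": 0},
    {"hand": 0, "x": 0.038, "y": 0.005, "z": -0.015, "yaw": 0},
    {"hand": 0, "x": 0.038, "y": 0.005, "z": -0.015, "yaw": 0},
    {"hand": 0, "x": 0.038, "y": 0.005, "z": -0.015, "yaw": 0},
    {"hand": 0, "x": 0.038, "y": 0.005, "z": -0.015, "yaw": 0}
  ]
}}

```text
clock: 9.8
eef_pos: [331.9, -147.7, 430.8]
eef_rot: [3.133, 0.723, 1.371]
wrist_force: [0.7, -1.0, 0.3]
finger_gap: 47.4
finger_force: 0.0
```

>>> {"method": "arm_command", "body": {
  "targets": [
    {"hand": 0, "x": 0.037, "y": 0.001, "z": -0.016, "yaw": 0},
    {"hand": 0, "x": 0.037, "y": 0.001, "z": -0.016, "yaw": 0},
    {"hand": 0, "x": 0.037, "y": 0.001, "z": -0.016, "yaw": 0},
    {"hand": 0, "x": 0.037, "y": 0.001, "z": -0.016, "yaw": 0},
    {"hand": 0, "x": 0.037, "y": 0.001, "z": -0.016, "yaw": 0},
    {"hand": 0, "x": 0.037, "y": 0.001, "z": -0.016, "yaw": 0},
    {"hand": 0, "x": 0.037, "y": 0.001, "z": -0.016, "yaw": 0},
    {"hand": 0, "x": 0.037, "y": 0.001, "z": -0.016, "yaw": 0}
  ]
}}

```text
clock: 10.6
eef_pos: [399.5, 151.6, 330.6]
eef_rot: [3.135, 0.722, 1.372]
wrist_force: [-0.3, -0.1, 0.5]
finger_gap: 46.6
finger_force: 0.0
```

```bash
python3 st.py; python3 -c "
from rows import *
rows([(481,313,170)],30)"
```

```text
10.6 [('joints', [0.58, 0.246, 1.456, -0.534, 1.936, 0.71]), ('eef_pos', [399.545, 151.641, 330.61]), ('eef_rot', [3.135, 0.722, 1.372]), ('wrist_force', [-0.332, -0.145, 0.461])] 46.610397859885936
[[0.148, 0.981, -0.124], [0.736, -0.193, -0.649], [-0.661, 0.005, -0.751]]
[(9, [0.0263, 0.0053, 0.0006])]
```

>>> {"method": "arm_command", "body": {
  "targets": [
    {"hand": 0, "x": 0.026, "y": 0.005, "z": 0.0, "yaw": 0},
    {"hand": 0, "x": 0.026, "y": 0.005, "z": 0.0, "yaw": 0},
    {"hand": 0, "x": 0.026, "y": 0.005, "z": 0.0, "yaw": 0},
    {"hand": 0, "x": 0.026, "y": 0.005, "z": 0.0, "yaw": 0},
    {"hand": 0, "x": 0.026, "y": 0.005, "z": 0.0, "yaw": 0},
    {"hand": 0, "x": 0.026, "y": 0.005, "z": 0.0, "yaw": 0},
    {"hand": 0, "x": 0.026, "y": 0.005, "z": 0.0, "yaw": 0},
    {"hand": 0, "x": 0.026, "y": 0.005, "z": 0.0, "yaw": 0},
    {"hand": 0, "x": 0.026, "y": 0.005, "z": 0.0, "yaw": 0}
  ]
}}

```text
clock: 11.5
eef_pos: [478.6, 314.1, 175.7]
eef_rot: [3.135, 0.722, 1.372]
wrist_force: [-0.2, -0.6, 0.6]
finger_gap: 46.9
finger_force: 0.0
```

```bash
python3 st.py; python3 - <<'E'
from h import *
t=camera("top")[:,:,::-1]; s=camera("scene")[:,:,::-1]
a=cv2.resize(t[215:275,165:255],(720,480),interpolation=cv2.INTER_CUBIC) # x8 off 165,215
b=cv2.resize(s[140:220,280:370],(675,600),interpolation=cv2.INTER_CUBIC) # x7.5 off 280,140
cv2.imwrite("pics/t2.png",a);cv2.imwrite("pics/s2.png",b)
E
```

```text
11.5 [('joints', [0.711, 0.74, 1.093, -0.446, 1.881, 0.896]), ('eef_pos', [478.551, 314.134, 175.697]), ('eef_rot', [3.135, 0.722, 1.372]), ('wrist_force', [-0.173, -0.582, 0.609])] 46.8789603995278
[[0.148, 0.981, -0.124], [0.736, -0.193, -0.649], [-0.661, 0.005, -0.751]]
```

View pics/s2.png

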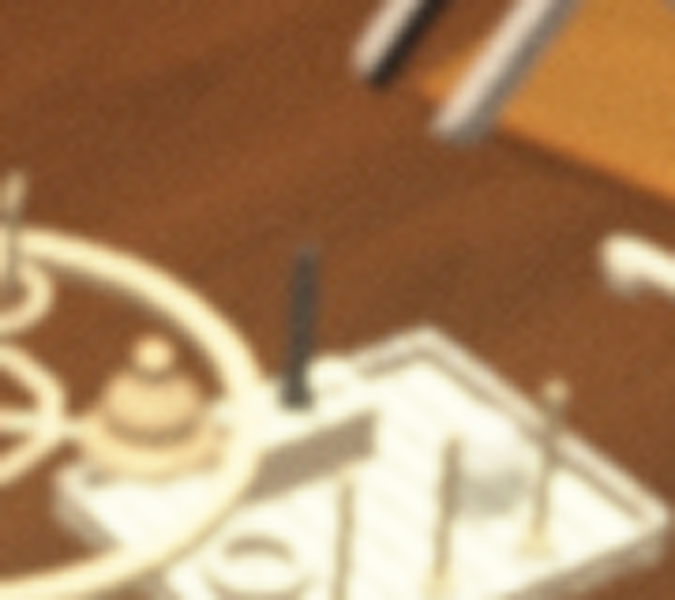

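View pics/t2.png

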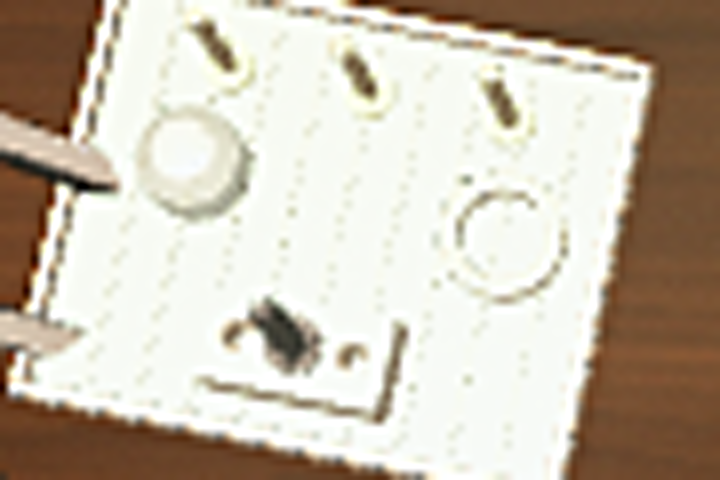

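Scene: jet tip (306,248), collar (294,398), fingertips (373,78) and (458,135). Top: holes (235,335) and (352,353), fingertips (112,185) and (78,332).

```bash
python3 - <<'E'
from rows import *
np.set_printoptions(suppress=True,precision=2)
ot=(165,215,8);os_=(280,140,7.5)
s=manip.read_state();p=s['eef_pos'];R=Ro.from_euler('xyz',s['eef_rot']).as_matrix()
for n,o in(("top",ot),("scene",os_)):
    for sg in(1,-1,0):
        print(n,sg,(proj(n,p+sg*R[:,1]*29)[0]-o[:2])*o[2])
f=lambda q:np.concatenate([proj("scene",[q[0],q[1],121])[0]-crop(0,(306,250),os_),proj("scene",[q[0],q[1],43])[0]-crop(0,(294,396),os_),proj("top",[q[0],q[1],40])[0]-crop(0,(294,344),ot)])
r=least_squares(f,[470,260]);print(r.x,r.fun)
for z,uv in((40,(294,344)),):print(least_squares(lambda q:proj("top",[q[0],q[1],z])[0]-crop(0,uv,ot),[470,260]).x)
E
```

```text
top 1 [103.67 168.81]
top -1 [ 60.51 333.92]
top 0 [ 82.19 250.98]
scene 1 [439.25 134.32]
scene -1 [355.99  75.12]
scene 0 [397.08 104.34]
[472.21 263.02] [-0.92 -0.47 -0.72 -0.31 -0.71 -1.43]
[467.97 260.71]
```

```bash
cat >> h.py <<'E'
BIAS={"top":np.array([1.4,.8]),"scene":np.array([2.2,.3])}
def tri(obs,x0): # obs: (cam,z,uv_full)
    r=least_squares(lambda q:np.concatenate([proj(n,[q[0],q[1],z])[0]+BIAS[n]-uv for n,z,uv in obs]),x0);return r.x,r.fun.round(2)
E
python3 - <<'E'
from rows import *
ot=(165,215,8);os_=(280,140,7.5)
j,r=tri([("scene",121,crop(0,(306,250),os_)),("scene",43,crop(0,(294,396),os_)),("top",40,crop(0,(294,344),ot))],[470,260]);print(j,r)
s=manip.read_state();R=Ro.from_euler('xyz',s['eef_rot']).as_matrix()
g=np.array([*j,74])+19*R[:,2];print(g);rows([g-90*R[:,2],g],30)
W=[("scene",(0,78,68),(307,338)),("scene",(0,-78,150),(130,335)),("scene",(78,0,150),(281,358)),("scene",(0,0,264),(221,165)),("top",(0,0,268),(613,181))]
f=lambda p:np.concatenate([(proj(n,w(p,l))[0]+BIAS[n]-crop(n,uv)) for n,l,uv in W])
q=least_squares(f,[600,-70,-.19]);print(q.x,q.fun.round(1),w(q.x,(0,78,68)))
E
```

```text
[469.04209878 262.26713051] [ 0.39 -0.47  0.63 -0.32  0.89  0.43]
[466.65030296 249.90150458  59.77429762]
[(2, [0.0132, 0.0005, 0.0192]), (3, [-0.0, -0.0, 0.03])]
[ 5.98872987e+02 -7.45017817e+01 -1.83764192e-01] [ 0.2 -0.1 -0.  -1.1  0.2 -1.3  0.1  0.6  1.2 -0.6] [613.12605726   2.1849185   68.        ]
```

>>> {"method": "arm_command", "body": {
  "targets": [
    {"hand": 0, "x": 0.013, "y": 0, "z": 0.019, "yaw": 0},
    {"hand": 0, "x": 0.013, "y": 0.001, "z": 0.019, "yaw": 0},
    {"hand": 0, "x": 0, "y": 0, "z": 0.025, "yaw": 0},
    {"hand": 0, "x": 0, "y": 0, "z": 0.025, "yaw": 0},
    {"hand": 0, "x": 0, "y": 0, "z": 0.02, "yaw": 0},
    {"hand": 0, "x": 0, "y": 0, "z": 0.02, "yaw": 0},
    {"hand": 0, "x": 0, "y": 0, "z": 0, "yaw": 0}
  ]
}}

```text
clock: 12.3
eef_pos: [466.3, 247.4, 62.6]
eef_rot: [3.138, 0.724, 1.373]
wrist_force: [-0.0, 0.5, 0.4]
finger_gap: 47.1
finger_force: 0.0
```

```bash
python3 st.py; python3 - <<'E'
from h import *
t=camera("top")[:,:,::-1]; s=camera("scene")[:,:,::-1]
a=cv2.resize(t[215:275,165:255],(480,320),interpolation=cv2.INTER_CUBIC)
b=cv2.resize(s[140:220,290:350],(320,427),interpolation=cv2.INTER_CUBIC)
c=np.zeros((427,800,3),np.uint8);c[:320,:480]=a;c[:,480:]=b
cv2.imwrite("pics/c3.png",c)
E
```

```text
12.3 [('joints', [0.646, 0.757, 1.352, -0.459, 1.61, 0.963]), ('eef_pos', [466.253, 247.409, 62.565]), ('eef_rot', [3.138, 0.724, 1.373]), ('wrist_force', [-0.041, 0.5, 0.438])] 47.12791182985968
[[0.148, 0.981, -0.127], [0.734, -0.195, -0.65], [-0.662, 0.003, -0.749]]
```

View pics/c3.png

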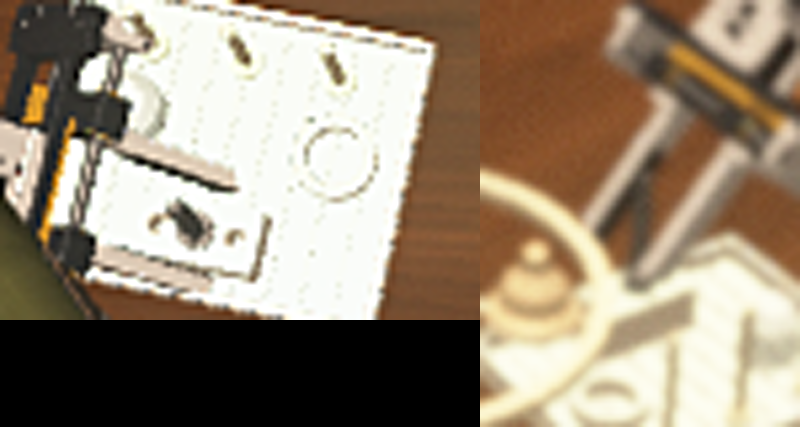

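The jet sits midway between the fingers, at roughly the pad depth. Closing, then lifting.

>>> {"method": "arm_command", "body": {
  "targets": [
    {"hand": -1, "x": 0, "y": 0, "z": 0, "yaw": 0},
    {"hand": -1, "x": 0, "y": 0, "z": 0, "yaw": 0},
    {"hand": -1, "x": 0, "y": 0, "z": 0, "yaw": 0},
    {"hand": -1, "x": 0, "y": 0, "z": 0, "yaw": 0},
    {"hand": -1, "x": 0, "y": 0, "z": 0, "yaw": 0},
    {"hand": -1, "x": 0, "y": 0, "z": 0, "yaw": 0}
  ],
  "newtons": 35
}}

```text
clock: 13.0
eef_pos: [467.0, 249.0, 63.1]
eef_rot: [3.136, 0.723, 1.372]
wrist_force: [2.8, -0.3, -0.6]
finger_gap: 11.0
finger_force: 35.0
```

```bash
python3 st.py; python3 -c "
from rows import *
s=manip.read_state()['eef_pos'];rows([s+[0,0,60],s+[0,0,140]],20)"
```

```text
13.0 [('joints', [0.648, 0.758, 1.348, -0.459, 1.611, 0.963]), ('eef_pos', [467.029, 248.983, 63.063]), ('eef_rot', [3.136, 0.723, 1.372]), ('wrist_force', [2.787, -0.347, -0.646])] 10.959394989571216
[[0.148, 0.981, -0.125], [0.735, -0.193, -0.65], [-0.662, 0.004, -0.75]]
[(3, [-0.0132, 0.0001, -0.015]), (4, [-0.0132, 0.0001, -0.015])]
```

>>> {"method": "arm_command", "body": {
  "targets": [
    {"hand": -1, "x": -0.0066, "y": 0, "z": -0.0075, "yaw": 0},
    {"hand": -1, "x": -0.0132, "y": 0, "z": -0.015, "yaw": 0},
    {"hand": -1, "x": -0.0132, "y": 0, "z": -0.015, "yaw": 0},
    {"hand": -1, "x": -0.0132, "y": 0, "z": -0.015, "yaw": 0},
    {"hand": -1, "x": -0.0132, "y": 0, "z": -0.015, "yaw": 0},
    {"hand": -1, "x": -0.0132, "y": 0, "z": -0.015, "yaw": 0},
    {"hand": -1, "x": -0.0066, "y": 0, "z": -0.0075, "yaw": 0}
  ]
}}

```text
clock: 13.7
eef_pos: [466.5, 249.6, 186.1]
eef_rot: [3.134, 0.721, 1.371]
wrist_force: [-0.8, 0.4, -0.3]
finger_gap: 11.4
finger_force: 35.0
```

```bash
python3 st.py
```

```text
13.7 [('joints', [0.649, 0.61, 1.28, -0.471, 1.802, 0.868]), ('eef_pos', [466.489, 249.567, 186.114]), ('eef_rot', [3.134, 0.721, 1.371]), ('wrist_force', [-0.803, 0.415, -0.337])] 11.362974816839534
[[0.149, 0.981, -0.124], [0.736, -0.194, -0.648], [-0.66, 0.006, -0.751]]
```

```bash
python3 -c "
from rows import *
rows([(573,97,165),(611,-10,158),(611,-10,133)],30)"
```

```text
[(7, [-0.0118, 0.0191, 0.0145]), (4, [-0.0171, 0.0145, 0.0175]), (1, [0.0165, -0.0001, 0.0188])]
```

>>> {"method": "arm_command", "body": {
  "targets": [
    {"hand": -1, "x": -0.012, "y": 0.019, "z": 0.0145, "yaw": 0},
    {"hand": -1, "x": -0.012, "y": 0.019, "z": 0.0145, "yaw": 0},
    {"hand": -1, "x": -0.012, "y": 0.019, "z": 0.0145, "yaw": 0},
    {"hand": -1, "x": -0.012, "y": 0.019, "z": 0.0145, "yaw": 0},
    {"hand": -1, "x": -0.012, "y": 0.019, "z": 0.0145, "yaw": 0},
    {"hand": -1, "x": -0.012, "y": 0.019, "z": 0.0145, "yaw": 0},
    {"hand": -1, "x": -0.012, "y": 0.019, "z": 0.0145, "yaw": 0},
    {"hand": -1, "x": 0, "y": 0, "z": 0, "yaw": 0}
  ]
}}

```text
clock: 14.5
eef_pos: [572.3, 93.3, 163.1]
eef_rot: [3.137, 0.724, 1.37]
wrist_force: [-0.3, -0.9, 0.4]
finger_gap: 10.9
finger_force: 35.0
```

```bash
python3 st.py; python3 - <<'E'
from rows import *
rows([(611,-10,158),(611,-10,133)],30)
t=camera("top")[:,:,::-1]; s=camera("scene")[:,:,::-1]
a=cv2.resize(t[165:255,230:320],(400,400),interpolation=cv2.INTER_CUBIC) # /4.444 off 230,165
b=cv2.resize(s[170:290,250:330],(400,600),interpolation=cv2.INTER_CUBIC) # x5 off 250,170
c=np.zeros((600,800,3),np.uint8);c[:400,:400]=a;c[:,400:]=b
cv2.imwrite("pics/c4.png",c)
E
```

```text
14.5 [('joints', [0.362, 0.651, 1.272, -0.599, 1.64, 0.65]), ('eef_pos', [572.336, 93.336, 163.106]), ('eef_rot', [3.137, 0.724, 1.37]), ('wrist_force', [-0.262, -0.945, 0.435])] 10.948081577176268
[[0.15, 0.98, -0.128], [0.734, -0.197, -0.65], [-0.662, 0.003, -0.749]]
[(4, [-0.0167, 0.0146, 0.0165]), (1, [0.0166, -0.0001, 0.0187])]
```

View pics/c4.png

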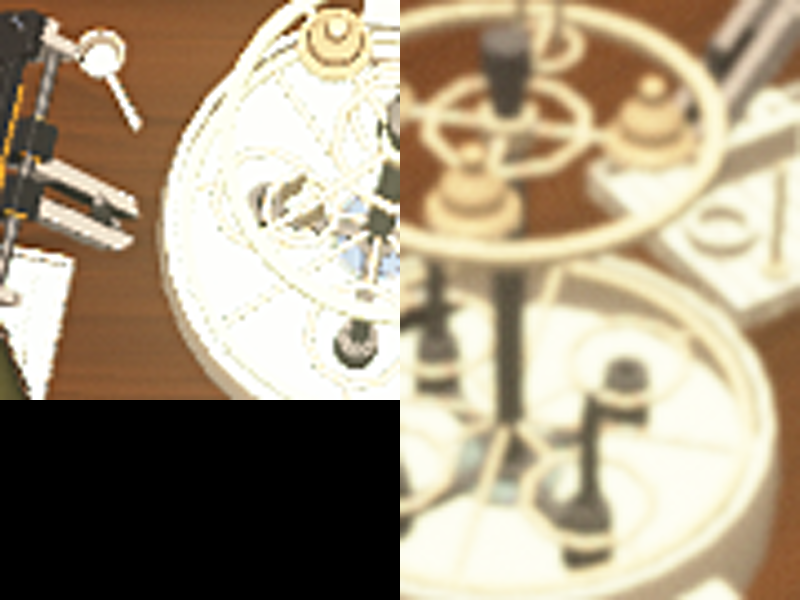

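Scene c4 shows the socket mouth at (628,372). Top c4 shows the boss at about (268,205) and the fingertips at (138,212) and (130,240).

```bash
python3 - <<'E'
from h import *
np.set_printoptions(suppress=True,precision=2)
s=manip.read_state()['eef_pos'];ot=(230,165,400/90);
print("bias top",crop(0,(134,226),ot)-proj("top",s)[0])
so=crop(0,(228,372),(250,170,5));to=crop(0,(268,205),ot)
for o in([("scene",68,so)],[("top",68,to)],[("scene",68,so),("top",68,to)]):print(tri(o,[610,0]))
E
```

```text
bias top [3.29 0.86]
(array([615.2 ,   0.72]), array([0., 0.]))
(array([610.16,   5.21]), array([ 0., -0.]))
(array([611.98,   3.78]), array([-0.04, -1.06,  0.49, -0.59]))
```

>>> {"method": "arm_command", "body": {
  "targets": [
    {"hand": -1, "x": -0.0167, "y": 0.0146, "z": 0.0165, "yaw": 0},
    {"hand": -1, "x": -0.0167, "y": 0.0146, "z": 0.0165, "yaw": 0},
    {"hand": -1, "x": -0.0167, "y": 0.0146, "z": 0.0165, "yaw": 0},
    {"hand": -1, "x": -0.0167, "y": 0.0146, "z": 0.0165, "yaw": 0},
    {"hand": -1, "x": 0, "y": 0, "z": 0, "yaw": 0}
  ]
}}

```text
clock: 15.1
eef_pos: [611.0, -9.1, 158.1]
eef_rot: [3.136, 0.723, 1.371]
wrist_force: [-0.7, 0.6, -0.8]
finger_gap: 11.2
finger_force: 35.0
```

```bash
python3 st.py; python3 -c "
from rows import *
rows([(610,-10,123)],15)"
```

```text
15.1 [('joints', [0.198, 0.661, 1.267, -0.659, 1.544, 0.528]), ('eef_pos', [610.968, -9.089, 158.146]), ('eef_rot', [3.136, 0.723, 1.371]), ('wrist_force', [-0.721, 0.585, -0.77])] 11.231507371360726
[[0.149, 0.981, -0.126], [0.735, -0.195, -0.65], [-0.662, 0.004, -0.75]]
[(3, [0.0075, -0.0003, 0.009])]
```

>>> {"method": "arm_command", "body": {
  "targets": [
    {"hand": -1, "x": 0.0075, "y": 0, "z": 0.009, "yaw": 0},
    {"hand": -1, "x": 0.0075, "y": 0, "z": 0.009, "yaw": 0},
    {"hand": -1, "x": 0.0075, "y": 0, "z": 0.009, "yaw": 0},
    {"hand": -1, "x": 0, "y": 0, "z": 0, "yaw": 0}
  ]
}}

```text
clock: 15.5
eef_pos: [609.9, -7.9, 120.3]
eef_rot: [3.141, 0.724, 1.377]
wrist_force: [0.3, -0.2, -1.1]
finger_gap: 11.3
finger_force: 35.0
```

```bash
python3 st.py; python3 - <<'E'
from h import *
t=camera("top")[:,:,::-1]; s=np.mean([camera("scene")[:,:,::-1].astype(float) for _ in range(4)],0).astype(np.uint8)
b=cv2.resize(s[205:265,270:325],(550,600),interpolation=cv2.INTER_CUBIC) # x10 off 270,205
a=cv2.resize(t[190:240,275:300],(250,500),interpolation=cv2.INTER_CUBIC) # x10 off 275,190
c=np.zeros((600,800,3),np.uint8);c[:500,:250]=a;c[:,250:]=b
cv2.imwrite("pics/c5.png",c)
E
```

```text
15.5 [('joints', [0.2, 0.703, 1.293, -0.661, 1.493, 0.567]), ('eef_pos', [609.885, -7.895, 120.304]), ('eef_rot', [3.141, 0.724, 1.377]), ('wrist_force', [0.349, -0.16, -1.081])] 11.274962593302629
[[0.145, 0.981, -0.127], [0.735, -0.193, -0.65], [-0.663, 0.0, -0.749]]
```

View pics/c5.png

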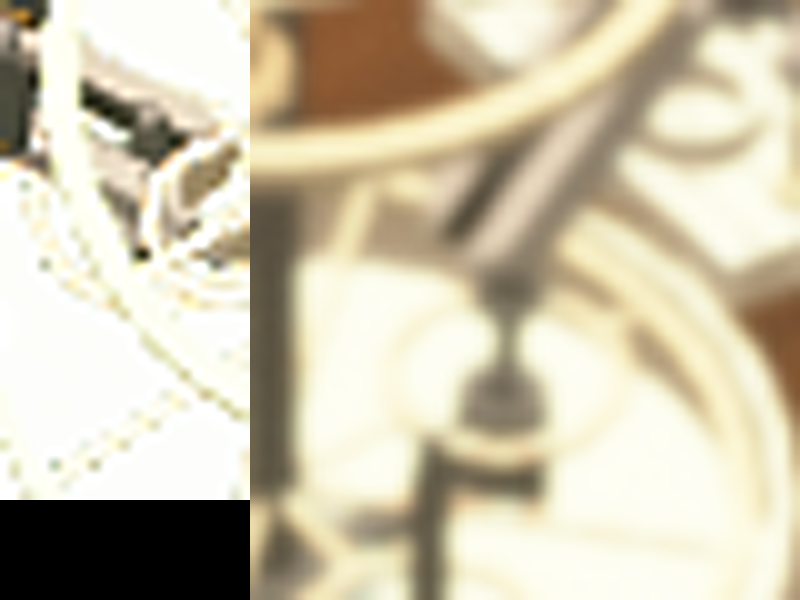

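Scene c5: jet collar-underside centre ≈ (508,290), and the boss mouth at about (503,392), where I'm less sure of v. Next: solve the jet's lateral offset relative to the socket.

```bash
python3 - <<'E'
from h import *
np.set_printoptions(suppress=True,precision=2)
o=(270,205,10)
c=lambda u,v:crop(0,(u-250,v),o)
J=np.array([612.2,5.4])
def show(n,P):print(n,(proj("scene",P)+BIAS["scene"]-o[:2])*10+[250,0])
show("collar under",[*J,97.3]);show("tip",[*J,72.3]);show("mouth@(612.5,3)",[612.5,3,68])
for k in range(0,360,90):
    a=np.radians(k)
print("jet from collar",tri([("scene",97.3,c(508,290))],J));print("socket",tri([("scene",68,c(504,392))],J))
# boss outline extents & collar outline extents for est
t=np.linspace(0,6.28,60)
for P,r,z in((J,11,97.3),(J,11,101.3),(np.array([612.5,3]),14,68)):
    q=(proj("scene",np.c_[P[0]+r*np.cos(t),P[1]+r*np.sin(t),0*t+z])+BIAS["scene"]-o[:2])*10+[250,0];print(z,q.min(0),q.max(0))
im=cv2.imread("pics/c5.png");g=im.mean(2)
print("u=508 col",[(v,int(g[v,503:514].mean())) for v in range(240,450,6)])
for v in(288,345,385,400,415):print(v,[(u,int(g[v-2:v+3,u].mean())) for u in range(440,580,8)])
E
```

```text
collar under [[512.86 302.6 ]]
tip [[510.59 369.79]]
mouth@(612.5,3) [[504.94 385.61]]
jet from collar (array([607.48,   8.21]), array([0., 0.]))
socket (array([614.22,   0.91]), array([-0., -0.]))
97.3 [473.36 276.89] [552.36 328.68]
101.3 [473.65 266.02] [552.8  317.76]
68 [455.29 352.66] [554.58 419.15]
u=508 col [(240, 187), (246, 172), (252, 158), (258, 140), (264, 128), (270, 115), (276, 104), (282, 96), (288, 92), (294, 94), (300, 102), (306, 111), (312, 116), (318, 123), (324, 130), (330, 139), (336, 146), (342, 147), (348, 147), (354, 144), (360, 136), (366, 126), (372, 121), (378, 114), (384, 109), (390, 107), (396, 110), (402, 116), (408, 120), (414, 120), (420, 117), (426, 123), (432, 138), (438, 169), (444, 195)]
288 [(440, 241), (448, 233), (456, 221), (464, 202), (472, 173), (480, 139), (488, 111), (496, 98), (504, 93), (512, 92), (520, 96), (528, 107), (536, 126), (544, 147), (552, 165), (560, 173), (568, 172), (576, 167)]
345 [(440, 249), (448, 249), (456, 249), (464, 249), (472, 248), (480, 245), (488, 227), (496, 189), (504, 145), (512, 154), (520, 199), (528, 238), (536, 247), (544, 249), (552, 249), (560, 249), (568, 247), (576, 245)]
385 [(440, 248), (448, 243), (456, 225), (464, 192), (472, 161), (480, 135), (488, 117), (496, 106), (504, 105), (512, 112), (520, 128), (528, 149), (536, 176), (544, 208), (552, 233), (560, 246), (568, 249), (576, 249)]
400 [(440, 248), (448, 237), (456, 210), (464, 170), (472, 144), (480, 129), (488, 120), (496, 114), (504, 112), (512, 116), (520, 125), (528, 137), (536, 157), (544, 189), (552, 224), (560, 244), (568, 249), (576, 249)]
415 [(440, 242), (448, 228), (456, 194), (464, 153), (472, 129), (480, 122), (488, 122), (496, 121), (504, 120), (512, 121), (520, 124), (528, 128), (536, 143), (544, 176), (552, 217), (560, 242), (568, 248), (576, 248)]
```

```bash
python3 - <<'E'
from h import *
np.set_printoptions(suppress=True,precision=1)
o=(270,205,10);g=cv2.imread("pics/c5.png").mean(2)
t=np.linspace(0,2*np.pi,721)
def outl(P,r,z):return (proj("scene",np.c_[P[0]+r*np.cos(t),P[1]+r*np.sin(t),0*t+z])+BIAS["scene"]-o[:2])*10+[250,0]
A=outl([612.2,5.4],11,97.3);B=outl([612.5,3],14,68)
for u in(476,480,484,488,528,532,536):
    col=g[:,u-1:u+2].mean(1)
    v=np.arange(600);m=int(300+np.argmax(col[300:380]))
    lo=next(x for x in range(m,250,-1) if col[x]<175);up=next(x for x in range(m,430) if col[x]<175)
    f=lambda O,s,du:max(p[1]*s for p in O if abs(p[0]-u-du)<1.5)*s
    print(u,"obs collar low",lo,"boss up",up,"pred",f(A,1,4),f(B,-1,2.5),int(col[m]))
# unobstructed boss in scene1.png (x3.6 of crop 210,150)
h=cv2.imread("pics/scene1.png").mean(2)
for y in range(320,372,4):print(y,h[y,284:334:4].astype(int))
E
```

```text
476 obs collar low 303 boss up 375 pred 317.7936093525881 356.66432929807115 247
480 obs collar low 307 boss up 373 pred 320.7605316412443 355.3994829171353 247
484 obs collar low 311 boss up 370 pred 323.05067695309134 354.3634891657703 241
488 obs collar low 315 boss up 366 pred 324.8734711300642 353.5638577447685 230
528 obs collar low 315 boss up 376 pred 326.26586814347263 357.3715084478832 238
532 obs collar low 313 boss up 380 pred 324.87006140940565 359.1307776527657 242
536 obs collar low 310 boss up 386 pred 322.9045855257601 361.3275680834596 247
320 [248 249 249 249 250 249 249 249 249 249 249 247 243]
324 [250 249 248 248 246 244 244 246 248 248 249 249 248]
328 [250 248 245 233 219 207 206 220 232 243 248 249 250]
332 [249 246 228 196 166 149 155 164 190 222 242 249 250]
336 [249 240 201 158 132 115 113 127 151 192 230 246 250]
340 [248 234 188 142 126 106 110 120 140 175 222 245 249]
344 [246 227 171 135 129 120 119 127 136 164 216 244 248]
348 [240 216 162 128 121 121 119 120 126 154 212 243 247]
352 [217 208 185 162 142 130 127 133 147 179 220 241 243]
356 [175 202 214 210 190 178 177 181 194 214 226 235 235]
360 [132 171 195 203 206 208 208 203 200 205 215 229 235]
364 [ 98 115 131 146 163 174 176 164 152 163 204 236 244]
368 [ 84  92 101 102 103 110 113 107 103 135 204 242 248]
```

The edge profiles put the jet about 20 px high and 4.5 px right of the socket in the ×10 crop, roughly +5, -6.5 mm in world. I'll correct that and re-measure the edges.

```bash
python3 -c "
from rows import *
s=manip.read_state()['eef_pos'];rows([s+[5,-6.5,0],s+[5,-6.5,-2]],10)"
```

```text
[(1, [-0.004, 0.0062, 0.0036]), (1, [0.0013, -0.0, 0.0015])]
```

>>> {"method": "arm_command", "body": {
  "targets": [
    {"hand": -1, "x": -0.004, "y": 0.006, "z": 0.0036, "yaw": 0},
    {"hand": -1, "x": 0, "y": 0, "z": 0, "yaw": 0},
    {"hand": -1, "x": 0, "y": 0, "z": 0, "yaw": 0}
  ]
}}

```text
clock: 16.05
eef_pos: [615.8, -15.3, 122.8]
eef_rot: [3.136, 0.723, 1.372]
wrist_force: [0.1, -0.0, -0.2]
finger_gap: 11.2
finger_force: 35.0
```

```bash
cat > edge.py <<'E'
from h import *
np.set_printoptions(suppress=True,precision=1)
o=(270,205,10)
s=np.mean([camera("scene").astype(float) for _ in range(4)],0).astype(np.uint8)
g=cv2.resize(s[205:265,270:325],(550,600),interpolation=cv2.INTER_CUBIC).astype(float).mean(2)
st=manip.read_state();p=st['eef_pos'];print(p,st['wrist_force'])
J=p[:2]+[2.4,13.3];zc=p[2]-23
t=np.linspace(0,2*np.pi,721)
def outl(P,r,z):return (proj("scene",np.c_[P[0]+r*np.cos(t),P[1]+r*np.sin(t),0*t+z])+BIAS["scene"]-o[:2])*10
A=outl(J,11,zc);B=outl(J,14,68)   # B: boss if jet exactly over it
for u in(230,234,238,274,278,282,286):
    col=g[:,u-1:u+2].mean(1);v0=int(A[:,1].mean());m=int(v0+20+np.argmax(col[v0+20:v0+70]))
    lo=next((x for x in range(m,v0-60,-1) if col[x]<175),-1);up=next((x for x in range(m,m+100) if col[x]<175),-1)
    f=lambda O,s:max([p[1]*s for p in O if abs(p[0]-u+4)<1.5] or [0])*s
    print(u,"obs",lo,up,"gap",up-lo,"pred gap",f(B,-1)-f(A,1))
for v in(int(A[:,1].max())+5,400,415):
    r=g[v-2:v+3].mean(0);c=np.where(r[180:330]<190)[0]+180;print("row",v,c.min(),c.max(),(c.min()+c.max())/2)
print("pred u: spigot",A[:,0].mean(),"boss",B[:,0].mean())
E
python3 edge.py
```

```text
[615.7 -14.9 122.7] [ 0.  -0.3 -0.9]
230 obs 329 372 gap 43 pred gap 43.71805870352688
234 obs 334 367 gap 33 pred gap 38.73633164677784
238 obs 340 361 gap 21 pred gap 35.01312353325346
274 obs 334 372 gap 38 pred gap 27.289377065938538
278 obs 330 376 gap 46 pred gap 28.70518070067476
282 obs 326 379 gap 53 pred gap 30.79971732027559
286 obs 321 385 gap 64 pred gap 33.5811211013484
row 348 238 266 252.0
row 400 211 294 252.5
row 415 207 296 251.5
pred u: spigot 260.1890789147596 boss 257.3425891644164
```

Aligned: spigot and boss are both at u≈252, and the gap matches the prediction plus bloom. Descending gently.

>>> {"method": "arm_command", "body": {
  "targets": [
    {"hand": -1, "x": 0.002, "y": 0, "z": 0.00225, "yaw": 0},
    {"hand": -1, "x": 0.002, "y": 0, "z": 0.00225, "yaw": 0},
    {"hand": -1, "x": 0.001, "y": 0, "z": 0.0011, "yaw": 0},
    {"hand": -1, "x": 0.001, "y": 0, "z": 0.0011, "yaw": 0},
    {"hand": -1, "x": 0, "y": 0, "z": 0, "yaw": 0}
  ]
}}

```text
clock: 16.75
eef_pos: [616.1, -15.1, 115.3]
eef_rot: [3.134, 0.724, 1.371]
wrist_force: [-2.2, -0.4, 12.3]
finger_gap: 11.3
finger_force: 35.0
```

>>> {"method": "arm_command", "body": {
  "targets": [
    {"hand": -1, "x": 0.001, "y": 0, "z": 0.0011, "yaw": 0},
    {"hand": -1, "x": 0.0007, "y": 0, "z": 0.0008, "yaw": 0},
    {"hand": -1, "x": 0, "y": 0, "z": 0, "yaw": 0},
    {"hand": -1, "x": 0, "y": 0, "z": 0, "yaw": 0}
  ]
}}

```text
clock: 17.15
eef_pos: [616.6, -15.2, 114.7]
eef_rot: [3.131, 0.725, 1.369]
wrist_force: [-4.2, 0.7, 25.0]
finger_gap: 10.9
finger_force: 35.1
```

Contact at the boss top (tip at z≈68), so the jet isn't over the hole yet. I'll lift 3 mm and step back along the camera's depth direction, where I'm least certain.

>>> {"method": "arm_command", "body": {
  "targets": [
    {"hand": -1, "x": -0.0026, "y": 0, "z": -0.003, "yaw": 0},
    {"hand": -1, "x": 0.0012, "y": -0.003, "z": -0.0012, "yaw": 0},
    {"hand": -1, "x": 0, "y": 0, "z": 0, "yaw": 0},
    {"hand": -1, "x": 0, "y": 0, "z": 0, "yaw": 0}
  ]
}}

```text
clock: 17.55
eef_pos: [612.9, -12.5, 114.7]
eef_rot: [3.137, 0.723, 1.373]
wrist_force: [0.0, 0.2, -0.9]
finger_gap: 11.1
finger_force: 35.0
```

```bash
python3 edge.py; python3 -c "
from h import *
s=np.mean([camera('scene')[:,:,::-1].astype(float) for _ in range(6)],0).astype(np.uint8)
cv2.imwrite('pics/c6.png',cv2.resize(s[222:262,275:320],(675,600),interpolation=cv2.INTER_CUBIC))"
```

```text
[613.1 -12.6 114.9] [ 0.9  0.2 -1.1]
230 obs 346 369 gap 23 pred gap 21.180884752247664
234 obs 360 360 gap 0 pred gap 16.559630934850134
238 obs 359 359 gap 0 pred gap 13.002727020316627
274 obs 352 368 gap 16 pred gap 6.649834867650952
278 obs 342 375 gap 33 pred gap 8.220781478547678
282 obs 332 379 gap 47 pred gap 10.47687294359747
286 obs 318 385 gap 67 pred gap 13.413788009536347
row 361 230 274 252.0
row 400 211 294 252.5
row 415 208 295 251.5
pred u: spigot 258.73048150973324 boss 256.6063535894954
```

View pics/c6.png

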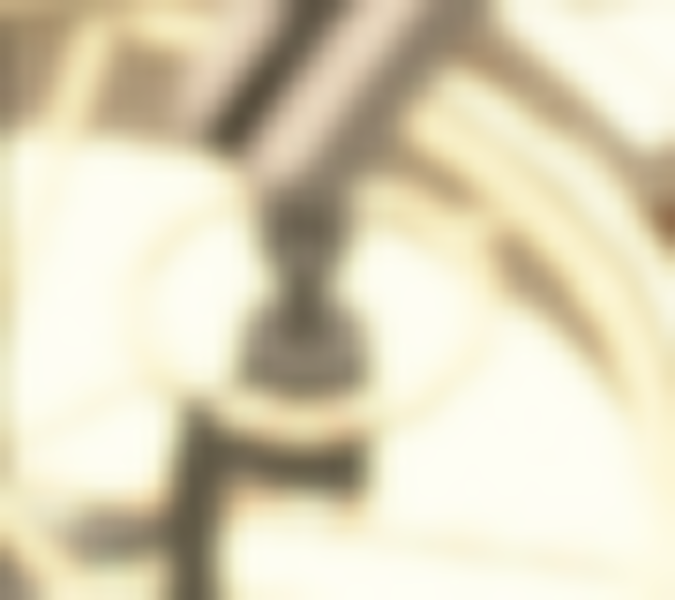

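The tip is now below the earlier contact level with no force, and in c6 the spigot (302,300) enters the boss centre (305,345). Continuing down.

>>> {"method": "arm_command", "body": {
  "targets": [
    {"hand": -1, "x": 0.0007, "y": 0, "z": 0.0008, "yaw": 0},
    {"hand": -1, "x": 0.0007, "y": 0, "z": 0.0008, "yaw": 0},
    {"hand": -1, "x": 0, "y": 0, "z": 0, "yaw": 0},
    {"hand": -1, "x": 0, "y": 0, "z": 0, "yaw": 0}
  ]
}}

```text
clock: 18.45
eef_pos: [613.1, -12.6, 113.0]
eef_rot: [3.137, 0.723, 1.373]
wrist_force: [-0.4, 1.5, -0.5]
finger_gap: 11.0
finger_force: 35.0
```

>>> {"method": "arm_command", "body": {
  "targets": [
    {"hand": -1, "x": 0.0013, "y": 0, "z": 0.0015, "yaw": 0},
    {"hand": -1, "x": 0.0007, "y": 0, "z": 0.0008, "yaw": 0},
    {"hand": -1, "x": 0, "y": 0, "z": 0, "yaw": 0},
    {"hand": -1, "x": 0, "y": 0, "z": 0, "yaw": 0}
  ]
}}

```text
clock: 18.85
eef_pos: [613.0, -12.5, 109.9]
eef_rot: [3.137, 0.723, 1.373]
wrist_force: [-2.6, 2.8, 1.2]
finger_gap: 11.0
finger_force: 35.0
```

In the hole. The lateral force points along (-x,+y), so I ease that way by about 1 mm while descending.

>>> {"method": "arm_command", "body": {
  "targets": [
    {"hand": -1, "x": 0.0006, "y": -0.0012, "z": -0.0005, "yaw": 0},
    {"hand": -1, "x": 0.0007, "y": 0, "z": 0.0008, "yaw": 0},
    {"hand": -1, "x": 0.0007, "y": 0, "z": 0.0008, "yaw": 0},
    {"hand": -1, "x": 0, "y": 0, "z": 0, "yaw": 0}
  ]
}}

```text
clock: 19.25
eef_pos: [612.2, -11.7, 107.9]
eef_rot: [3.136, 0.723, 1.372]
wrist_force: [-0.3, 1.4, 0.5]
finger_gap: 11.1
finger_force: 35.0
```

>>> {"method": "arm_command", "body": {
  "targets": [
    {"hand": -1, "x": 0.0013, "y": 0, "z": 0.0015, "yaw": 0},
    {"hand": -1, "x": 0.0013, "y": 0, "z": 0.0015, "yaw": 0},
    {"hand": -1, "x": 0, "y": 0, "z": 0, "yaw": 0}
  ]
}}

```text
clock: 19.55
eef_pos: [612.3, -11.8, 104.6]
eef_rot: [3.135, 0.724, 1.372]
wrist_force: [-1.7, 2.0, 4.4]
finger_gap: 11.2
finger_force: 35.0
```

>>> {"method": "arm_command", "body": {
  "targets": [
    {"hand": -1, "x": 0.0017, "y": -0.0006, "z": 0.0012, "yaw": 0},
    {"hand": -1, "x": 0.0013, "y": 0, "z": 0.0015, "yaw": 0},
    {"hand": -1, "x": 0.0013, "y": 0, "z": 0.0015, "yaw": 0},
    {"hand": -1, "x": 0, "y": 0, "z": 0, "yaw": 0}
  ]
}}

```text
clock: 19.95
eef_pos: [612.0, -11.4, 98.6]
eef_rot: [3.135, 0.724, 1.371]
wrist_force: [0.2, 1.2, 5.5]
finger_gap: 11.0
finger_force: 35.0
```

>>> {"method": "arm_command", "body": {
  "targets": [
    {"hand": -1, "x": 0.0013, "y": 0, "z": 0.0015, "yaw": 0},
    {"hand": -1, "x": 0.0013, "y": 0, "z": 0.0015, "yaw": 0},
    {"hand": -1, "x": 0, "y": 0, "z": 0, "yaw": 0}
  ]
}}

```text
clock: 20.25
eef_pos: [612.0, -11.4, 94.7]
eef_rot: [3.135, 0.724, 1.371]
wrist_force: [-1.2, 1.2, 5.8]
finger_gap: 10.8
finger_force: 35.0
```

Driving the plug at about 6 N, as expected. The last ~4 mm come next, at 1 mm per row.

>>> {"method": "arm_command", "body": {
  "targets": [
    {"hand": -1, "x": 0.0007, "y": 0, "z": 0.0008, "yaw": 0},
    {"hand": -1, "x": 0.0007, "y": 0, "z": 0.0008, "yaw": 0},
    {"hand": -1, "x": 0.0007, "y": 0, "z": 0.0008, "yaw": 0},
    {"hand": -1, "x": 0, "y": 0, "z": 0, "yaw": 0}
  ]
}}

```text
clock: 20.65
eef_pos: [612.1, -11.3, 91.7]
eef_rot: [3.134, 0.724, 1.371]
wrist_force: [-1.0, 2.2, 7.6]
finger_gap: 10.8
finger_force: 35.0
```

>>> {"method": "arm_command", "body": {
  "targets": [
    {"hand": -1, "x": 0.0007, "y": 0, "z": 0.0008, "yaw": 0},
    {"hand": -1, "x": 0, "y": 0, "z": 0, "yaw": 0}
  ]
}}

```text
clock: 20.85
eef_pos: [612.2, -11.3, 90.9]
eef_rot: [3.134, 0.724, 1.371]
wrist_force: [-0.4, 2.1, 9.5]
finger_gap: 10.8
finger_force: 35.0
```

>>> {"method": "arm_command", "body": {
  "targets": [
    {"hand": -1, "x": 0.0007, "y": 0, "z": 0.0008, "yaw": 0},
    {"hand": -1, "x": 0, "y": 0, "z": 0, "yaw": 0}
  ]
}}

```text
clock: 21.05
eef_pos: [612.3, -11.3, 90.9]
eef_rot: [3.133, 0.724, 1.37]
wrist_force: [-4.2, 3.1, 16.4]
finger_gap: 11.0
finger_force: 35.0
```

>>> {"method": "arm_command", "body": {
  "targets": [
    {"hand": -1, "x": 0.0004, "y": 0, "z": 0.0004, "yaw": 0},
    {"hand": -1, "x": 0, "y": 0, "z": 0, "yaw": 0}
  ]
}}

```text
clock: 21.25
eef_pos: [612.4, -11.3, 90.8]
eef_rot: [3.132, 0.724, 1.37]
wrist_force: [-5.3, 3.6, 20.1]
finger_gap: 10.9
finger_force: 35.0
```

Hard stop at TCP z = 90.9, which puts the jet's origin at 68 mm: fully home. Releasing and backing out along the tool axis.

>>> {"method": "arm_command", "body": {
  "targets": [
    {"hand": -0.4, "x": 0, "y": 0, "z": 0, "yaw": 0},
    {"hand": -0.4, "x": 0, "y": 0, "z": 0, "yaw": 0},
    {"hand": -0.4, "x": 0, "y": 0, "z": 0, "yaw": 0},
    {"hand": -0.4, "x": 0, "y": 0, "z": -0.01, "yaw": 0},
    {"hand": -0.4, "x": 0, "y": 0, "z": -0.02, "yaw": 0},
    {"hand": -0.4, "x": 0, "y": 0, "z": -0.03, "yaw": 0},
    {"hand": -0.4, "x": 0, "y": 0, "z": -0.04, "yaw": 0},
    {"hand": -0.4, "x": 0, "y": 0, "z": -0.04, "yaw": 0},
    {"hand": -0.4, "x": 0, "y": 0, "z": -0.04, "yaw": 0},
    {"hand": -0.4, "x": 0, "y": 0, "z": 0, "yaw": 0}
  ]
}}

```text
clock: 22.25
eef_pos: [635.2, 109.3, 227.5]
eef_rot: [3.128, 0.719, 1.37]
wrist_force: [0.2, 1.1, 0.3]
finger_gap: 28.1
finger_force: 0.0
```

```bash
python3 st.py; python3 -c "
from h import *
s=np.mean([camera('scene')[:,:,::-1].astype(float) for _ in range(4)],0).astype(np.uint8)
cv2.imwrite('pics/c7.png',cv2.resize(s[150:300,210:375],(660,600),interpolation=cv2.INTER_CUBIC))
g=s.mean(2).astype(int)
print(g[212:252,286:306:2])"
```

```text
22.25 [('joints', [0.353, 0.743, 0.967, -0.622, 1.8, 0.519]), ('eef_pos', [635.239, 109.305, 227.474]), ('eef_rot', [3.128, 0.719, 1.37]), ('wrist_force', [0.231, 1.111, 0.255])] 28.063459786399644
[[0.15, 0.982, -0.118], [0.737, -0.191, -0.648], [-0.659, 0.01, -0.752]]
[[ 89  90 107 145 167 223 245 242 236 215]
 [ 88  92 102 137 183 226 242 239 221 194]
 [ 94 100 127 169 216 235 235 223 200 206]
 [113 142 181 214 233 234 219 191 197 232]
 [167 200 223 233 232 216 184 161 209 244]
 [217 229 234 228 213 177 153 153 208 245]
 [231 230 222 197 166 141 135 158 189 239]
 [222 208 190 157 134 121 119 150 174 218]
 [186 170 173 159 126 118 105 137 163 186]
 [171 165 200 200 148 114 104 122 151 167]
 [202 195 216 222 178 106 117 117 133 159]
 [221 218 221 220 184 105 157 153 126 148]
 [211 219 224 219 172 106 188 203 155 139]
 [175 193 213 215 163 100 186 221 202 158]
 [149 159 180 190 143  94 174 220 222 202]
 [147 147 152 157 118  92 180 221 222 222]
 [148 148 147 144 104  90 176 224 223 221]
 [151 150 150 142 103  87 154 213 227 222]
 [159 155 151 144 104  87 131 181 220 227]
 [187 175 16
[... 191 characters left out ...]
19 211 188]
 [242 237 239 230 139 110 209 219 217 215]
 [236 241 246 240 142 121 229 234 219 226]
 [236 246 249 239 132 128 239 245 235 230]
 [242 249 249 233 114 124 238 249 246 237]
 [246 249 248 224 105 117 231 249 249 244]
 [248 249 245 200  96 104 216 247 249 248]
 [248 249 240 162  92  98 185 244 250 248]
 [248 249 229 135  98  97 155 238 249 249]
 [246 248 220 121 109 105 139 234 249 248]
 [243 247 213 118 109 108 130 230 249 246]
 [237 243 202 115 106 106 127 227 247 242]
 [226 229 198 138 112 112 144 228 245 238]
 [215 190 207 187 152 153 188 230 239 237]
 [212 145 202 212 198 198 210 228 234 242]
 [207 112 160 189 203 199 190 218 239 247]
 [194  93 111 133 159 155 142 218 247 249]]
```

The jet stays upright in the socket: a dark column at u≈295, ending in the collar at v≈245. The gripper is clear, with no force on it. Handing in.

```bash
python3 -c "
from cell import manip
print(manip.sign_off())"
```

```text
the job is handed in; nothing more can be done
None
```

The loose jet is in the washer's empty left socket, pressed to a hard stop at its home height and released, and the job is handed in at about 22 s; on the first try the jet's tip landed on the socket's rim at about 25 N, and I didn't re-check the other counter items afterwards.

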